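# Seat the nested lids on the pickling crock, then hold up the outer lid alone

### The job

The clean crock needs its double lid: lift the two nested lids together off the cork mat by the wooden knob of the inner lid, lower them onto the white crock until the inner lid sits fully home in its mouth, and let go of the knob. Then take the ceramic outer lid alone by its ring handle, raise it straight up until all of it is above the knob without unseating the inner lid, and finish while still holding it level and still over the crock, so that I can check the inner lid. The lids must stay nested until the inner lid is home; drop neither of them, and leave the crock standing where it is and the jars, tongs and opener alone.

Things in the scene. Friction and masses are not known exactly. Their poses are not given: they have to be found in the camera images.
- inner_knob (a point): centre of the inner lid's wooden knob, z up. The knob is an upright cylinder 28 mm across, 22 mm tall (11 mm below to 11 mm above this point) on an 18 mm stem, standing up through the open ring handle of the outer lid (nested, the ring's top is 13 mm below this point), so lifting it carries both lids. With the inner lid home in the crock this point is 47 mm above the rim
- inner_lid: round beech inner lid, about 0.16 kg: flange 116 mm across, 6 mm thick, and under it a chamfered plug 98 mm across, 10 mm deep, that enters the crock's mouth until the flange lies on the rim. Origin at the centre of the plug's underside, 57 mm below the knob's centre, z up. Starts on the cork mat
- outer_handle (a point): centre, half-way up, of the outer lid's ring handle, z up. The ring is an upright tube, 60 mm outer and 48 mm inner diameter, 20 mm tall (10 mm below to 10 mm above this point), blue at its top edge, round the hole in the lid's middle; it passes freely over the knob. Nested, this point is 23 mm below the knob's centre; in place on the crock, 24 mm above the rim
- outer_lid: white ceramic outer lid, about 0.30 kg, 137 mm across, resting loose on the inner lid's flange (1.5 mm of play). Origin at the centre of its skirt's lower edge, 32 mm below the ring handle's centre, z up. Flat top 10 mm and underside 18 mm below the ring handle's centre; skirt 14 mm deep, 129 mm across inside, hanging clear outside the crock's rim
- crock_mouth (a point): centre of the crock's mouth, level with its flat rim, z up. Mouth 102 mm across, rim 120 mm outside
- crock: white straight-sided ceramic pickling crock, free-standing, 1.4 kg, 120 mm across, 125 mm tall, with a thin blue line and two ear handles reaching 82 mm out from its axis along its +y and -y, 72 to 90 mm up. Origin at the centre of its base
- mat: fixed round cork mat, 160 mm across, 12 mm thick, on which the nested lids start. Origin at the centre of its underside
- jar_a: empty open glass jar, 74 mm across, 112 mm tall, upright; origin at the centre of its base. Leave alone
- jar_b: a second jar like it. Leave alone
- tongs: wooden jar tongs lying flat, about 235 mm long (along its x), 65 mm wide, 18 mm high; origin near the middle, on the surface. Leave alone
- opener: spring-loaded jar opener with red handles lying flat, about 190 mm long (along its x), 80 mm wide, 14 mm high; origin near the middle, on the surface. Leave alone
Mind the look-alikes: they are no part of the job. Several things have the shape of the inner_lid; the one meant has the colours described above.

How it is judged:
On the way, in this order (a step that is already met when the one before it is completed fails the run):
1. both lids, still nested, are lifted off the cork mat (z of outer_handle in the frame of inner_knob below -0.019 m and horizontal distance between outer_handle and inner_knob below 0.006 m and height (world z) of inner_knob above 0.11 m), for 0.2 s.
2. the inner lid is fully home in the crock's mouth with the outer lid still nested on it, and the knob is let go (horizontal distance between inner_knob and crock_mouth below 0.006 m and z of inner_knob in the frame of crock_mouth below 0.0495 m and angle between inner_knob's own z axis and vertical below 0.05 rad and z of outer_handle in the frame of inner_knob below -0.019 m and horizontal distance between outer_handle and inner_knob below 0.006 m and contact force between the fingers and inner_lid below 0.1 N), for 0.2 s.
At the end, for the whole second after the job is handed in: Gripper holding the outer lid still, level to 0.15 rad, within 40 mm of the crock's axis, ring centre 86 mm or more above the rim, touching neither crock nor inner lid; inner lid untouched and home: flange within 2.5 mm of the rim, centred to 6 mm, tilt under 0.05 rad; crock upright (horizontal distance between inner_knob and crock_mouth below 0.006 m and z of inner_knob in the frame of crock_mouth below 0.0495 m and angle between each of inner_knob, crock_mouth's own z axis and vertical below 0.05 rad and linear speed of inner_lid below 0.02 m/s and z of outer_handle in the frame of crock_mouth above 0.086 m and horizontal distance between outer_handle and crock_mouth below 0.04 m and angle between outer_handle's own z axis and vertical below 0.15 rad and linear speed of outer_lid below 0.03 m/s and contact force between the fingers and outer_lid above 1 N and contact force between outer_lid and inner_lid below 0.05 N and contact force between outer_lid and crock below 0.05 N and contact force between the fingers and inner_lid below 0.1 N); the arm keeps its last pose, push and grip.
It fails at once if the outer lid is raised off the inner lid (over 13 mm) while the inner lid is not fully home in the crock (z of outer_handle in the frame of inner_knob above -0.01 m and not (horizontal distance between inner_knob and crock_mouth below 0.006 m and z of inner_knob in the frame of crock_mouth below 0.0495 m and angle between inner_knob's own z axis and vertical below 0.05 rad)).
It fails at once if a lid is dropped: it moves faster than 0.35 m/s with no finger on either lid (contact force between the fingers and inner_lid below 0.02 N and contact force between the fingers and outer_lid below 0.02 N and linear speed of any of inner_lid, outer_lid above 0.35 m/s).
It fails at once if the crock is shifted by more than 20 mm or tipped (distance of crock from where it was at the start of the episode above 0.02 m or angle between crock_mouth's own z axis and vertical above 0.15 rad).
It fails at once if a jar, the tongs or the opener is moved by more than 20 mm (distance of any of jar_a, jar_b, tongs, opener from where it was at the start of the episode above 0.02 m).
It also fails if it takes over 59 s, if anything falls off the work surface, if the arm or the gripper's body presses on something with over 40 N, if the wrist force passes 120 N, or if a joint passes its speed limit or range.

### The arm

A 6-joint arm with a two-finger parallel gripper is mounted at the origin on the work surface. World frame = base frame: x ahead of the robot, y to its left, z up, the work surface at z = 0. Lengths are in m, angles in rad, forces in N, time in s.
With the tool pointing down it reaches from about 0.3 to 0.875 m from the base axis. Payload 6.4 kg.
Tool frame: the origin (TCP) lies on the centre line of the jaws, within the pads' length; the fingertips stand ctrl.tip_extent ahead of it and the grasp point (between the pads) lies 8 mm behind it (ctrl.tip_extent is the distance from the TCP to the fingertips, in m); z points along the fingers, y is the line along which they close (so a half turn about z gives the same grasp; the last joint's range is limited). The gripper opens to 85 mm and grips with 20 to 120 N. Pads are 22 mm wide; open, the fingers measure 114 mm over their backs; the gripper's body (76 mm by 85 mm) begins 54 mm behind the grasp point. The pads swing forward as they close: fully open they stand 13 mm farther back than shut.
Start: joints at [1.046, 0.181, 1.607, -0, 1.354, -0.206], TCP at [0.18, 0.546, 0.242] pointing down, gripper open.
Joint ranges: [-2.99, 2.99], [-0.89, 2.07], [0.3, 2.58], [-1.14, 4.28], [0, 2.63], [-3.12, 3.12]. Speed limits (rad/s): [2.57, 2.57, 3.01, 3.14, 3.14, 3.14].

### API

Orientations are given as a unit quaternion [w, x, y, z].
In Python, from bench import ctrl gives the robot as it stands.
- The arm moves only by the shell command python3 -m handwheel 'ROWS'. ROWS is JSON, a list of rows, each a list of 7 numbers: the turn, a rotation vector about the tool's x, y, z as a fraction of full scale, then the shift along the tool's x, y, z as a fraction of full scale, then the opening, from 0 (shut) to 1 (fully open). In form: [[rx, ry, rz, x, y, z, jaw], ...]. A call has exactly 8 rows; each row shifts and turns the commanded pose from where the row before left it, along the tool's axes as they then stand; what a row does not reach is not made up. Full scale, the value 1, is 300 mm for a shift and pi rad for a turn. A row lasts 1/10 s, in which the tool goes at most 50 mm and 8.59 degrees, less where a joint would pass 70% of its speed; a pose out of reach is approached as far as the arm can. A call with a number of a shift or a turn outside -1 to 1 is refused whole. A call with a gripper value outside its range is refused whole. The fingers move at their own pace and stop on an object; the grip force is fixed at half the most. Time passes only in rows, so rows that do not move let the fingers close, or fill a call up. It gives the time, the measured TCP pose, the force, the opening and the grip force at its end, in the units of the state.
- ctrl.get_obs(): the state, without advancing time (a new reading comes with each control period).
- ctrl.camera(name): name is "scene" or "top"; returns the picture (384x512x3 uint8, blue, green, red); there is no depth.
- ctrl.camera_model(name): a dict with "camera_matrix" (3x3 intrinsics, pixels), "dist_coeffs" ([k1, k2, p1, p2, k3] as OpenCV has them; the pictures are not rectified), "cam_to_world" (4x4, takes a point from camera to world coordinates). Camera axes: x right, y up, looking along -z (the intrinsics and any distortion apply to the point x, -y, -z); pixel columns grow to the right and rows downward; lengths in m; the calibration is good to about 2 mm. A picture is of the moment at which its call begins. camera_model takes no time and is no camera call.
- ctrl.hand_in(): hands the job in; it is judged then, once.
The state is a dict: "time_s": time; "q": joint angles; "dq": joint speeds; "joint_efforts": joint torques, N m; "eef_pos": TCP position; "eef_rot": TCP orientation; "wrist_force": force on the tool from outside, world axes, zero at the start; "torque": the same for the moment, N m; "opening": opening from 0.0 (shut) to 1.0 (fully open); "grasp_force": force on a finger pad.
Only numpy, scipy, OpenCV 4.12 (cv2) and the standard library are available. Lean on these libraries where they do the work, as an engineer would, in place of code of your own. Each camera call takes 0.05 s, during which the arm holds its last target. There are 200 camera calls.

## Working session

There is one attempt and no reset: what is moved stays moved. The work goes in short steps, Python scripts to look and compute and a shell command to move; the robot and the scene stay as the last step left them, time stands still between calls to the robot, and variables do not carry over. Pictures are saved under pics/ and viewed, at most 12 in all, crops included, and the job is handed in when it is done.

```bash
mkdir -p pics; ls
python3 - <<'E'
from bench import ctrl
import cv2,numpy as np
for n in("scene","top"):
    im=ctrl.camera(n);cv2.imwrite(f"pics/{n}0.png",im)
    m=ctrl.camera_model(n);print(n,np.round(m["camera_matrix"],1).tolist(),np.round(m["dist_coeffs"],4),np.round(m["cam_to_world"],3).tolist())
o=ctrl.get_obs();print({k:np.round(v,3).tolist() for k,v in o.items()},ctrl.tip_extent)
E
```

```text
pics
scene [[401.3, 0.0, 253.9], [0.0, 401.3, 187.0], [0.0, 0.0, 1.0]] [-0.0661  0.      0.      0.      0.    ] [[-0.197, -0.68, 0.706, 1.515], [0.98, -0.147, 0.133, 0.186], [0.013, 0.719, 0.695, 1.033], [0.0, 0.0, 0.0, 1.0]]
top [[461.7, 0.0, 256.5], [0.0, 461.7, 191.5], [0.0, 0.0, 1.0]] [-0.1139  0.      0.      0.      0.    ] [[0.001, 0.998, -0.059, 0.472], [-1.0, 0.001, -0.002, 0.004], [-0.002, 0.059, 0.998, 1.452], [0.0, 0.0, 0.0, 1.0]]
{'time_s': 0.1, 'q': [1.046, 0.181, 1.608, 0.0, 1.354, -0.206], 'dq': [0.002, -0.002, -0.0, 0.001, -0.001, 0.0], 'joint_efforts': [0.001, -44.587, -35.224, -0.0, 0.004, 0.0], 'eef_pos': [0.18, 0.546, 0.241], 'eef_rot': [-0.0, 0.159, 0.987, -0.001], 'wrist_force': [0.088, 0.092, -0.136], 'torque': [-0.043, -0.013, -0.009], 'grasp_force': 0.0, 'opening': 1.001} 0.011
```

View pics/scene0.png

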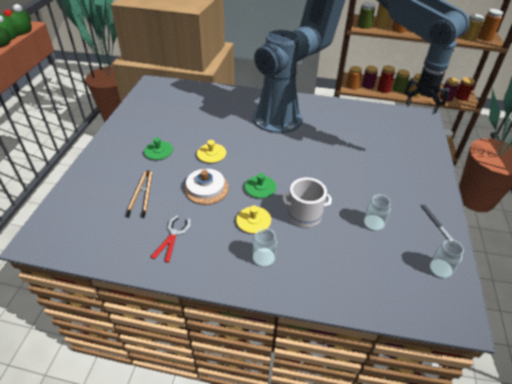

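View pics/top0.png

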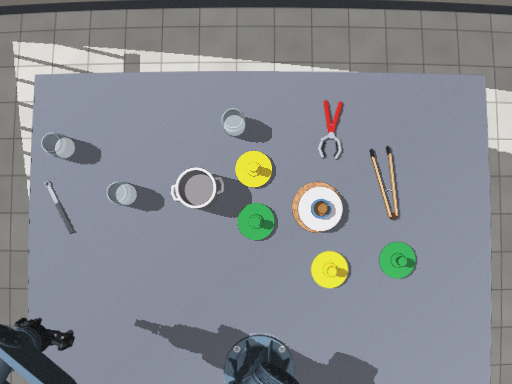

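Nested lids are on the cork mat at top (321,208) / scene (206,182). The look-alikes in top are yellow at (254,169) and (329,270), and green at (256,222) and (397,260). Only the first has the white outer lid, the wooden knob and the mat. The crock is at top (196,188). I'll enlarge a crop to confirm, and measure.

```bash
cat > h.py <<'E'
from bench import ctrl
import cv2,numpy as np
def ray(n,uv,z):
    m=ctrl.camera_model(n);K=np.array(m["camera_matrix"]);T=np.array(m["cam_to_world"])
    p=cv2.undistortPoints(np.array(uv,float).reshape(-1,1,2),K,np.array(m["dist_coeffs"]))[:,0]
    d=np.c_[p[:,0],-p[:,1],-np.ones(len(p))]@T[:3,:3].T;o=T[:3,3]
    return o+d*((z-o[2])/d[:,2])[:,None]
def proj(n,P):
    m=ctrl.camera_model(n);T=np.linalg.inv(np.array(m["cam_to_world"]))
    c=np.atleast_2d(P)@T[:3,:3].T+T[:3,3];c=c*[1,-1,-1]
    return cv2.projectPoints(c,np.zeros(3),np.zeros(3),np.array(m["camera_matrix"]),np.array(m["dist_coeffs"]))[0][:,0]
def circ(P):
    A=np.c_[2*P[:,:2],np.ones(len(P))];s=np.linalg.lstsq(A,(P[:,:2]**2).sum(1),rcond=None)[0]
    return s[:2],np.sqrt(s[2]+s[0]**2+s[1]**2)
E
python3 - <<'E'
from h import *
a=cv2.imread("pics/top0.png");s=cv2.imread("pics/scene0.png")
k=lambda i,x,y,w:cv2.resize(i[y:y+w,x:x+w],(380,380),interpolation=cv2.INTER_CUBIC)
cv2.imwrite("pics/c1.png",np.vstack([np.hstack([cv2.resize(a[170:246,284:360],(400,300),interpolation=2) if 0 else cv2.resize(a[180:240,282:362],(400,300),interpolation=2),cv2.resize(a[158:218,158:238],(400,300),interpolation=2)]),np.hstack([cv2.resize(s[155:215,166:246],(400,300),interpolation=2),cv2.resize(s[170:230,268:348],(400,300),interpolation=2)])]))
hsv=cv2.cvtColor(a,40);
# white blobs: outer lid top / crock rim, convex outline
for nm,(x0,y0,x1,y1),z in(("lid",(285,175,360,245),.046),("crock",(165,160,230,215),.125)):
    w=((hsv[...,1]<45)&(hsv[...,2]>(150))).astype(np.uint8);r=np.zeros_like(w);r[y0:y1,x0:x1]=w[y0:y1,x0:x1]
    c=max(cv2.findContours(r,0,1)[0],key=cv2.contourArea)
    P=ray("top",c[:,0],z);print(nm,len(c),circ(P),cv2.boundingRect(c))
m=((hsv[...,0]<20)&(hsv[...,1]>90)).astype(np.uint8)
n,l,st,ce=cv2.connectedComponentsWithStats(m[195:222,308:336]);print(st,ce+[308,195])
b=((hsv[...,0]>95)&(hsv[...,0]<130)&(hsv[...,1]>70)).astype(np.uint8)
n,l,st,ce=cv2.connectedComponentsWithStats(b[195:222,300:342]);print(st,ce+[300,195])
E
```

```text
lid 286 (array([ 0.4998463 , -0.19357247]), np.float64(0.12636208367827864)) (285, 175, 75, 70)
crock 272 (array([0.57124283, 0.19048711]), np.float64(0.08932501636938452)) (165, 160, 65, 55)
[[  0   0  28  27 603]
 [  6   6  14  15 153]] [[321.77943615 207.95854063]
 [320.39869281 208.16339869]]
[[   0    0   42   27 1005]
 [  11    4   20   20  129]] [[320.47462687 207.92338308]
 [320.69767442 208.59689922]]
```

View pics/c1.png

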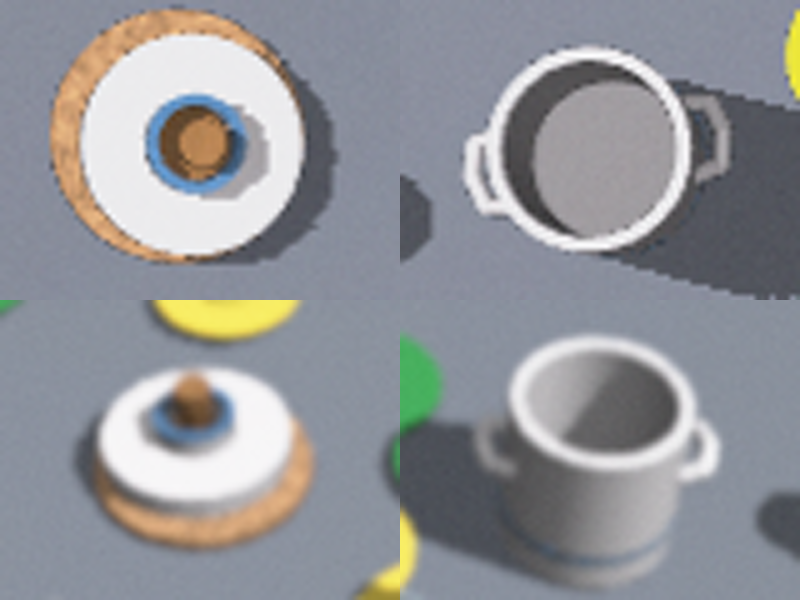

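The crop confirms it: wooden knob (top at about (322.5,208) in the top view) inside the blue ring of the white lid on the cork mat. The crock's rim centre is at about (196,187.6). Next I refine with better masks in both views.

```bash
cat >> h.py <<'E'
def fit(n,im,mask,box,z,R,morph=0):
    "outer outline of mask within box -> plane z -> circle, with outliers trimmed about radius"
    x0,y0,x1,y1=box;r=np.zeros(mask.shape,np.uint8);r[y0:y1,x0:x1]=mask[y0:y1,x0:x1]
    if morph:
        f=r.copy();cs=cv2.findContours(f,0,1)[0];cv2.drawContours(f,cs,-1,1,-1)
        r=cv2.morphologyEx(f,cv2.MORPH_OPEN,np.ones((morph,morph),np.uint8))
    cs=cv2.findContours(r,0,1)[0];c=max(cs,key=cv2.contourArea)
    P=ray(n,c[:,0],z)
    for _ in range(8):
        o,rr=circ(P);e=np.abs(np.hypot(*(P[:,:2]-o).T)-rr);P=P[e<=max(.0015,np.percentile(e,93))]
    return np.round(o,4),round(float(rr),4),len(P)
def masks(im):
    h=cv2.cvtColor(im,40).astype(int);H,S,V=h[...,0],h[...,1],h[...,2]
    return h,((S<35)&(V>185)).astype(np.uint8),((H>95)&(H<125)&(S>105)&(V>90)).astype(np.uint8),((H<22)&(S>90)).astype(np.uint8)
E
python3 - <<'E'
from h import *
B={"top":((285,180,360,240),(165,158,232,215),(305,195,340,222)),"scene":((180,165,232,205),(270,170,345,232),(190,168,222,192))}
for n in B:
    im=cv2.imread(f"pics/{n}0.png");h,w,b,br=masks(im);L,C,Rg=B[n]
    for y,x in(((209,340),(209,321),(200,321),(187,178),(209,311),(165,350)) if n=="top" else ((190,190),(175,203),(190,196),(205,305),(180,320),(240,240))):print(h[y,x],end=" ")
    print()
    print(n,"lidtop",fit(n,im,w,L,.046,.068),"rim",fit(n,im,w,C,.125,.06,0),fit(n,im,w,C,.125,.06,9 if n=="top" else 0),"ring",fit(n,im,b,Rg,.056,.03))
E
```

```text
[135   2 237] [ 14 138 183] [105 125 191] [158   8 134] [106  78 179] [113  33 155] 
top lidtop (array([ 0.5027, -0.1863]), 0.0663, 113) rim (array([0.5616, 0.1843]), 0.0582, 90) (array([0.5614, 0.1843]), 0.058, 91) ring (array([ 0.5035, -0.188 ]), 0.0276, 47)
[138   6 202] [ 15 131 115] [  0   0 246] [150   4 118] [110  22 173] [108  30 127] 
scene lidtop (array([ 0.5185, -0.1803]), 0.0679, 78) rim (array([0.5672, 0.1879]), 0.0602, 62) (array([0.5672, 0.1879]), 0.0602, 62) ring (array([ 0.5241, -0.1929]), 0.0105, 4)
```

```bash
cat >> h.py <<'E'
from scipy.spatial.transform import Rotation as Ro
def go(P):
    o=ctrl.get_obs();w,x,y,z=o["eef_rot"];R=Ro.from_quat([x,y,z,w]).as_matrix()
    d=R.T@(np.array(P)-o["eef_pos"]);print("units",np.round(d/.3,4),"tool z",np.round(R[:,2],4),"pos",np.round(o["eef_pos"],4))
E
python3 -c "
from h import *
print([k for k in dir(ctrl) if k[0]!='_'],ctrl.tip_extent,ray('top',[[322.6,208]],.08),ray('scene',[[204.2,172]],.08))
go([.504,-.188,.18])"
python3 -m handwheel '[[0,0,0,-0.0742,-0.0828,0,1],[0,0,0,-0.0742,-0.0828,0,1],[0,0,0,-0.0742,-0.0828,0,1],[0,0,0,-0.0742,-0.0828,0,1],[0,0,0,-0.0742,-0.0828,0,1],[0,0,0,-0.0742,-0.0828,0,1],[0,0,0,-0.0742,-0.0828,0,1],[0,0,0,-0.0742,-0.0828,0,1]]'
```

```text
['MotionError', 'camera', 'camera_model', 'get_obs', 'hand_in', 'tip_extent'] 0.011 [[ 0.50311568 -0.19002296  0.08      ]] [[ 0.50929421 -0.18306751  0.08      ]]
units [-1.7923 -1.9832  0.2074] tool z [-8.0e-04 -1.3e-03 -1.0e+00] pos [0.18   0.5456 0.2415]
time_s: 0.9
eef_pos: [0.2871, 0.3002, 0.242]
eef_rot: [-0.0, 0.159, 0.987, -0.0]
wrist_force: [0.4, 0.1, 0.3]
opening: 0.998
grasp_force: 0.0
```

```bash
python3 -m handwheel '[[0,0,0,-0.0742,-0.0828,0,1],[0,0,0,-0.0742,-0.0828,0,1],[0,0,0,-0.0742,-0.0828,0,1],[0,0,0,-0.0742,-0.0828,0,1],[0,0,0,-0.0742,-0.0828,0,1],[0,0,0,-0.0742,-0.0828,0,1],[0,0,0,-0.0742,-0.0828,0,1],[0,0,0,-0.0742,-0.0828,0,1]]'
python3 -m handwheel '[[0,0,0,-0.0742,-0.0828,0,0.55],[0,0,0,-0.0742,-0.0828,0,0.55],[0,0,0,-0.0742,-0.0828,0,0.55],[0,0,0,-0.0742,-0.0828,0,0.55],[0,0,0,-0.0742,-0.0828,0,0.55],[0,0,0,-0.0742,-0.0828,0,0.55],[0,0,0,-0.05,-0.06,0,0.55],[0,0,0,0,0,0,0.55]]'
python3 - <<'E'
from h import *
go([.504,-.188,.12])
im=ctrl.camera("scene");cv2.imwrite("pics/s1.png",im)
t=ctrl.camera("top");cv2.imwrite("pics/t1.png",t)
cv2.imwrite("pics/c2.png",np.hstack([cv2.resize(i,(400,300),interpolation=2) for i in(im[130:220,150:270],t[160:250,262:382])]))
E
```

```text
time_s: 1.7
eef_pos: [0.394, 0.0557, 0.2421]
eef_rot: [-0.0, 0.159, 0.987, 0.0]
wrist_force: [0.8, 0.7, 0.3]
opening: 1.0
grasp_force: 0.0
time_s: 2.5
eef_pos: [0.483, -0.1507, 0.2418]
eef_rot: [-0.0, 0.16, 0.987, -0.0]
wrist_force: [0.1, 1.0, -1.1]
opening: 0.552
grasp_force: 0.0
units [-0.1059 -0.0957  0.406 ] tool z [-5.e-04 -3.e-04 -1.e+00] pos [ 0.483  -0.1507  0.2418]
```

View pics/c2.png

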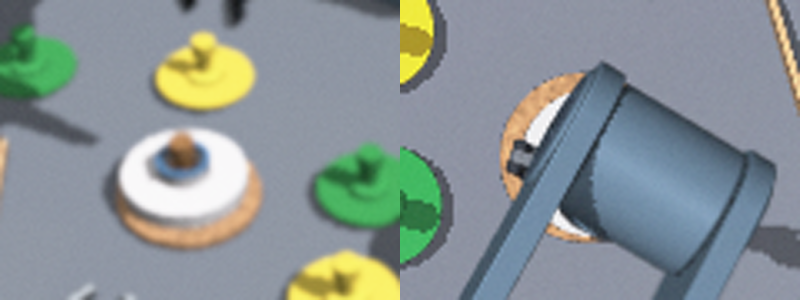

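The lids are undisturbed and the arm hides them in the top view. The fingers are still behind the lids in the scene view. Moving above the knob, with the tips about 14 mm over it.

```bash
python3 -m handwheel '[[0,0,0,-0.053,-0.048,0,0.55],[0,0,0,-0.053,-0.048,0,0.55],[0,0,0,0,0,0.1,0.55],[0,0,0,0,0,0.1,0.55],[0,0,0,0,0,0.1,0.55],[0,0,0,0,0,0.1,0.55],[0,0,0,0,0,0.056,0.55],[0,0,0,0,0,0,0.55]]'
python3 - <<'E'
from h import *
go([.504,-.188,.07])
im=ctrl.camera("scene");cv2.imwrite("pics/s2.png",im)
print(proj("scene",[[.504,-.188,.08],[.504,-.188,.094]]))
cv2.imwrite("pics/c3.png",cv2.resize(im[140:215,156:256],(800,600),interpolation=2))
E
```

```text
time_s: 3.4
eef_pos: [0.5015, -0.1829, 0.1027]
eef_rot: [-0.003, 0.158, 0.987, 0.001]
wrist_force: [-0.2, 0.0, -0.1]
opening: 0.546
grasp_force: 0.0
units [-0.0139 -0.0137  0.109 ] tool z [-0.0052  0.0035 -1.    ] pos [ 0.5015 -0.1829  0.1027]
[[203.29061219 170.83222657]
 [202.99827069 167.87490841]]
```

View pics/c3.png

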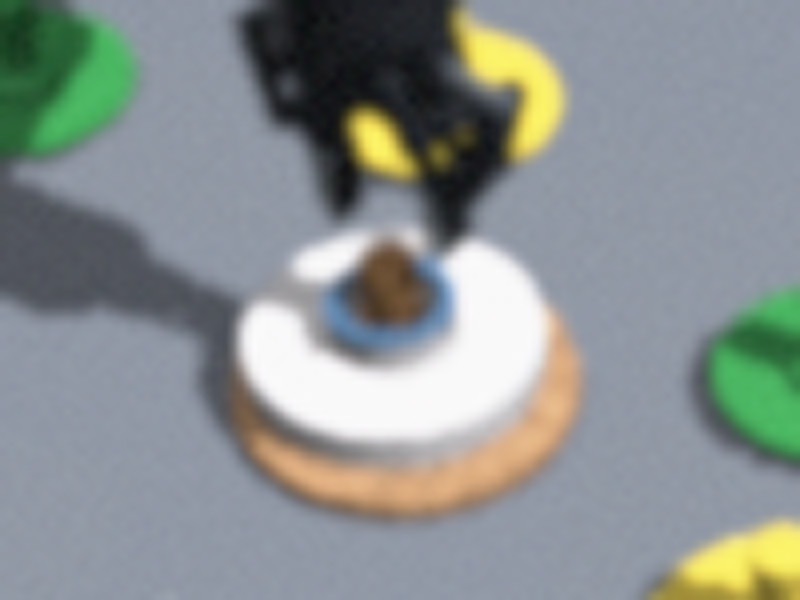

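Run:
```python
from h import *
print(proj("scene",[[.5015,-.1829,.0917],[.5015,-.1829,.1007]]))
p=ctrl.get_obs()["eef_pos"];print(p)
im=cv2.imread("pics/s2.png");h,w,b,br=masks(im)
b=((h[...,0]>95)&(h[...,0]<120)&(h[...,1]>75)&(h[...,2]>60)).astype(np.uint8)
print("ring",fit("scene",im,b,(190,166,216,187),.056,.03))
w=((h[...,1]<25)&(h[...,2]>165)).astype(np.uint8)
print("lid",fit("scene",im,w,(180,164,230,200),.046,.068))
im=cv2.imread("pics/scene0.png");h,w,b,br=masks(im)
b=((h[...,0]>95)&(h[...,0]<120)&(h[...,1]>75)&(h[...,2]>60)).astype(np.uint8)
print("ring0",fit("scene",im,b,(190,166,216,187),.056,.03))
y,x=np.nonzero(br[166:185,195:215]);print("knob",x.mean()+195,y.mean()+166,x.min()+195,x.max()+195,y.min()+166,y.max()+166, proj("scene",[[.504,-.188,.069]]))
```

```text
[[204.63393745 168.10788668]
 [204.45158478 166.18998151]]
[ 0.50272249 -0.18383955  0.10459517]
ring (array([ 0.5122, -0.185 ]), 0.0255, 22)
lid (array([ 0.5214, -0.1755]), 0.0699, 58)
ring0 (array([ 0.5115, -0.1842]), 0.0255, 21)
knob 204.19607843137254 175.0392156862745 201 207 171 179 [[203.51780001 173.12796144]]
```

Tip midpoint in the scene view is (205.4,168.2), the knob top about (204.5,171.5). The scene view reads about 0.8 px to the right, so I take the knob at (0.506,-0.187).

```bash
python3 -m handwheel '[[0,0,0,-0.014,-0.007,0,0.55],[0,0,0,0,0,0,0.55],[0,0,0,0,0,0.03,0.55],[0,0,0,0,0,0.03,0.55],[0,0,0,0,0,0.035,0.55],[0,0,0,0,0,0,0.55],[0,0,0,0,0,0,0.55],[0,0,0,0,0,0,0.55]]'
python3 -m handwheel '[[0,0,0,0,0,0,0.5],[0,0,0,0,0,0,0.45],[0,0,0,0,0,0,0.4],[0,0,0,0,0,0,0.35],[0,0,0,0,0,0,0.3],[0,0,0,0,0,0,0.25],[0,0,0,0,0,0,0.2],[0,0,0,0,0,0,0.2]]'
python3 - <<'E'
from h import *
go([.506,-.187,.076])
o=ctrl.get_obs();print(o["opening"],o["grasp_force"],o["wrist_force"],o["torque"])
im=ctrl.camera("scene");cv2.imwrite("pics/s3.png",im)
cv2.imwrite("pics/c4.png",cv2.resize(im[140:215,156:256],(800,600),interpolation=2))
E
```

```text
time_s: 4.25
eef_pos: [0.5072, -0.1889, 0.077]
eef_rot: [0.0, 0.159, 0.987, -0.0]
wrist_force: [0.7, 1.3, -0.8]
opening: 0.549
grasp_force: 0.0
time_s: 5.05
eef_pos: [0.5072, -0.1888, 0.0774]
eef_rot: [0.0, 0.159, 0.987, 0.0]
wrist_force: [-1.0, 1.8, 5.3]
opening: 0.295
grasp_force: 58.6
units [0.0058 0.0043 0.0048] tool z [ 3.e-04 -0.e+00 -1.e+00] pos [ 0.5072 -0.1888  0.0774]
0.2950166192960177 58.639798164367676 [-1.01233099  1.8236978   5.30394906] [ 0.26045309  0.21595201 -0.04459483]
```

View pics/c4.png

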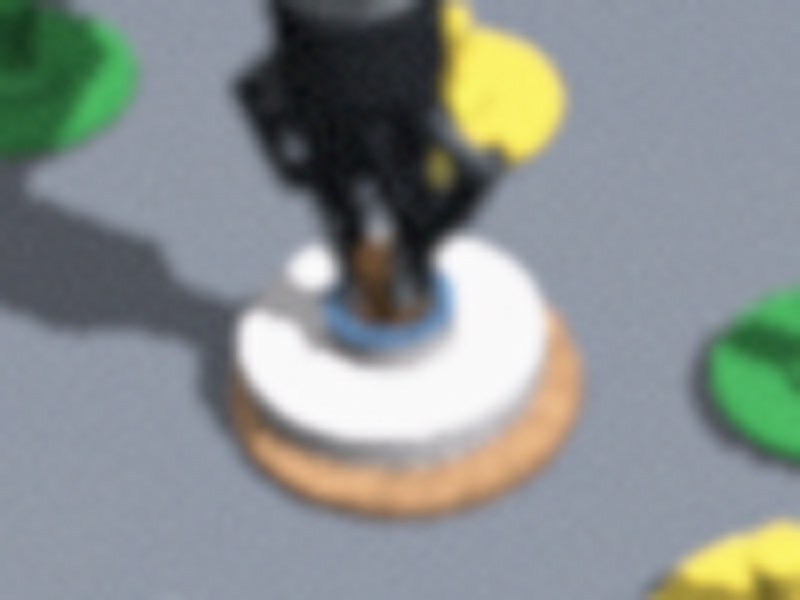

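The pads hold the knob (58.6 N) with their tips just above the blue ring. Lifting straight up.

```bash
python3 -m handwheel '[[0,0,0,0,0,-0.01,0.2],[0,0,0,0,0,-0.02,0.2],[0,0,0,0,0,-0.03,0.2],[0,0,0,0,0,-0.04,0.2],[0,0,0,0,0,-0.04,0.2],[0,0,0,0,0,-0.04,0.2],[0,0,0,0,0,-0.03,0.2],[0,0,0,0,0,0,0.2]]'
python3 -m handwheel '[[0,0,0,0,0,-0.04,0.2],[0,0,0,0,0,-0.06,0.2],[0,0,0,0,0,-0.06,0.2],[0,0,0,0,0,-0.06,0.2],[0,0,0,0,0,-0.06,0.2],[0,0,0,0,0,-0.04,0.2],[0,0,0,0,0,0,0.2],[0,0,0,0,0,0,0.2]]'
python3 - <<'E'
from h import *
go([.5615,.1845,.24])
o=ctrl.get_obs();print(o["opening"],o["grasp_force"],o["wrist_force"],o["torque"])
im=ctrl.camera("scene");cv2.imwrite("pics/s4.png",im)
t=ctrl.camera("top");cv2.imwrite("pics/t4.png",t)
cv2.imwrite("pics/c5.png",np.hstack([cv2.resize(im[110:200,140:260],(400,300),interpolation=2),cv2.resize(t[160:250,262:382],(400,300),interpolation=2)]))
E
```

```text
time_s: 5.9
eef_pos: [0.5082, -0.1895, 0.1421]
eef_rot: [0.002, 0.159, 0.987, -0.001]
wrist_force: [0.7, -0.4, -5.3]
opening: 0.298
grasp_force: 59.3
time_s: 6.7
eef_pos: [0.5068, -0.1886, 0.2355]
eef_rot: [-0.0, 0.159, 0.987, 0.0]
wrist_force: [0.5, 0.1, -5.6]
opening: 0.297
grasp_force: 59.5
units [ 0.2167  1.2382 -0.0145] tool z [-5.e-04  4.e-04 -1.e+00] pos [ 0.5068 -0.1886  0.2355]
0.29681878559342745 59.54538702964783 [ 0.53387482  0.09626174 -5.61389217] [0.00706568 0.01513498 0.02583865]
```

View pics/c5.png

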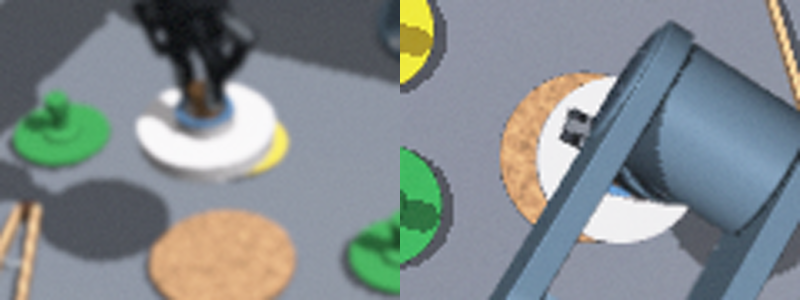

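Both lids hang level and nested; the mat is empty. Carrying them to the crock.

```bash
python3 -m handwheel '[[0,0,0,0.0135,0.03,0,0.2],[0,0,0,0.0135,0.06,0,0.2],[0,0,0,0.0135,0.09,0,0.2],[0,0,0,0.0135,0.09,0,0.2],[0,0,0,0.0135,0.09,0,0.2],[0,0,0,0.0135,0.09,0,0.2],[0,0,0,0.0135,0.09,0,0.2],[0,0,0,0.0135,0.09,0,0.2]]'
python3 -m handwheel '[[0,0,0,0.0135,0.09,0,0.2],[0,0,0,0.0135,0.09,0,0.2],[0,0,0,0.0135,0.09,0,0.2],[0,0,0,0.0135,0.09,0,0.2],[0,0,0,0.0135,0.09,0,0.2],[0,0,0,0.0135,0.09,0,0.2],[0,0,0,0.0135,0.05,0,0.2],[0,0,0,0.0135,0.02,0,0.2]]'
python3 -m handwheel '[[0,0,0,0,0,0,0.2],[0,0,0,0,0,0,0.2],[0,0,0,0,0,0,0.2],[0,0,0,0,0,0,0.2],[0,0,0,0,0,0,0.2],[0,0,0,0,0,0,0.2],[0,0,0,0,0,0,0.2],[0,0,0,0,0,0,0.2]]'
python3 - <<'E'
from h import *
go([.5615,.1845,.235])
im=ctrl.camera("scene");cv2.imwrite("pics/s5.png",im)
t=ctrl.camera("top");cv2.imwrite("pics/t5.png",t)
cv2.imwrite("pics/c6.png",np.hstack([cv2.resize(im[135:240,240:380],(400,300),interpolation=2),cv2.resize(t[140:230,140:260],(400,300),interpolation=2)]))
E
```

```text
time_s: 7.6
eef_pos: [0.5349, 0.0027, 0.2352]
eef_rot: [-0.001, 0.159, 0.987, 0.0]
wrist_force: [-1.0, 0.4, -6.2]
opening: 0.296
grasp_force: 59.6
time_s: 8.4
eef_pos: [0.5614, 0.1863, 0.2353]
eef_rot: [-0.001, 0.158, 0.987, -0.0]
wrist_force: [0.1, -0.6, -5.8]
opening: 0.296
grasp_force: 59.7
time_s: 9.2
eef_pos: [0.5621, 0.1847, 0.236]
eef_rot: [-0.0, 0.159, 0.987, -0.0]
wrist_force: [0.8, -0.2, -6.1]
opening: 0.294
grasp_force: 59.7
units [ 0.0018 -0.0013  0.0033] tool z [-0. -0. -1.] pos [0.5621 0.1847 0.236 ]
```

View pics/c6.png

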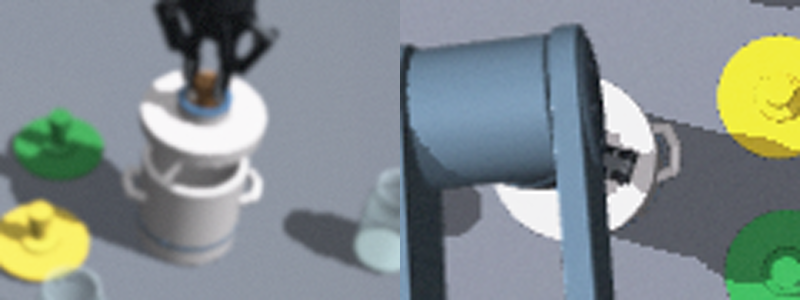

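The lids hang over the crock. I fit both circles (known radii, robust) to get the offset, view by view so that calibration bias cancels.

```bash
cat >> h.py <<'E'
from scipy.optimize import least_squares
def rfit(n,mask,box,z,R,x0):
    a,b,c,d=box;r=np.zeros(mask.shape,np.uint8);r[b:d,a:c]=mask[b:d,a:c]
    cs=[k for k in cv2.findContours(r,0,1)[0] if cv2.contourArea(k)>15]
    u=np.vstack([k[:,0] for k in cs]);u=u[(u[:,0]>a)&(u[:,0]<c-1)&(u[:,1]>b)&(u[:,1]<d-1)]
    P=ray(n,u,z)[:,:2]
    f=lambda s:np.hypot(*(P-s[:2]).T)-R+s[2]
    q=least_squares(lambda s:np.r_[f(s),s[2]*3],[*x0,0],loss="cauchy",f_scale=.0012)
    e=np.abs(f(q.x));return np.round(q.x,4),int((e<.002).sum()),len(P)
E
python3 - <<'E'
from h import *
t=cv2.imread("pics/t5.png");s=cv2.imread("pics/s5.png");t0=cv2.imread("pics/top0.png");s0=cv2.imread("pics/scene0.png")
wm=lambda i,v,sat=35:(lambda h:((h[...,1]<sat)&(h[...,2]>v)).astype(np.uint8))(cv2.cvtColor(i,40))
zt=.1946
for v in(185,200,215):
    print(v,"top lid",rfit("top",wm(t,v),(150,155,222,220),zt,.0685,(.56,.185)),"rim",rfit("top",wm(t0,v),(168,158,226,215),.125,.06,(.56,.185)))
for v in(150,170,190,205):
    print(v,"scene lid",rfit("scene",wm(s,v),(284,155,338,192),zt,.0685,(.56,.185)),"rim",rfit("scene",wm(s0,v),(280,170,332,212),.125,.06,(.56,.185)))
for v in(185,200,215):
    print(v,"start lid top",rfit("top",wm(t0,v),(285,180,360,240),.046,.0685,(.505,-.19)))
E
```

```text
185 top lid (array([0.5587, 0.1859, 0.0013]), 60, 140) rim (array([0.5615, 0.1845, 0.0017]), 100, 122)
200 top lid (array([0.559 , 0.1861, 0.0015]), 62, 138) rim (array([0.5615, 0.1842, 0.0024]), 100, 123)
215 top lid (array([0.5588, 0.1856, 0.002 ]), 62, 136) rim (array([0.5614, 0.1841, 0.0027]), 100, 120)
150 scene lid (array([ 5.672e-01,  1.890e-01, -1.000e-04]), 24, 105) rim (array([ 0.5515,  0.2001, -0.0207]), 21, 41)
170 scene lid (array([ 0.565 ,  0.1899, -0.0015]), 48, 142) rim (array([ 0.5665,  0.1877, -0.0011]), 63, 97)
190 scene lid (array([5.646e-01, 1.892e-01, 3.000e-04]), 68, 139) rim (array([ 0.5677,  0.1883, -0.    ]), 65, 115)
205 scene lid (array([0.5649, 0.1894, 0.0012]), 66, 134) rim (array([0.5685, 0.1884, 0.0014]), 68, 113)
185 start lid top (array([ 0.5027, -0.1865,  0.0022]), 123, 123)
200 start lid top (array([ 0.5027, -0.1865,  0.0025]), 123, 123)
215 start lid top (array([ 0.5028, -0.1868,  0.0027]), 122, 122)
```

Both views agree: shift the lids by about (+2.8,-1.3) mm. Then lower to just above the rim.

```bash
python3 -m handwheel '[[0,0,0,-0.01,-0.001,0,0.2],[0,0,0,0,0,0.02,0.2],[0,0,0,0,0,0.03,0.2],[0,0,0,0,0,0.03,0.2],[0,0,0,0,0,0.03,0.2],[0,0,0,0,0,0.025,0.2],[0,0,0,0,0,0,0.2],[0,0,0,0,0,0,0.2]]'
python3 -m handwheel '[[0,0,0,0,0,0,0.2],[0,0,0,0,0,0,0.2],[0,0,0,0,0,0.004,0.2],[0,0,0,0,0,0.004,0.2],[0,0,0,0,0,0.004,0.2],[0,0,0,0,0,0.004,0.2],[0,0,0,0,0,0,0.2],[0,0,0,0,0,0,0.2]]'
python3 - <<'E'
from h import *
go([.5645,.1834,.1804]);o=ctrl.get_obs();print(o["wrist_force"],o["torque"])
E
```

```text
time_s: 10.1
eef_pos: [0.5648, 0.1835, 0.1953]
eef_rot: [-0.0, 0.159, 0.987, -0.0]
wrist_force: [-0.9, -0.1, -5.3]
opening: 0.302
grasp_force: 59.7
time_s: 10.9
eef_pos: [0.5649, 0.1835, 0.1906]
eef_rot: [-0.0, 0.159, 0.987, -0.0]
wrist_force: [-0.2, -0.5, -4.7]
opening: 0.297
grasp_force: 59.7
units [ 0.001  -0.0007  0.034 ] tool z [-2.e-04 -0.e+00 -1.e+00] pos [0.5649 0.1835 0.1906]
[-0.20135636 -0.54139181 -4.66696087] [ 0.00076791 -0.03683904  0.00394837]
```

```bash
python3 -m handwheel '[[0,0,0,0,0,0.004,0.2],[0,0,0,0,0,0.004,0.2],[0,0,0,0,0,0.004,0.2],[0,0,0,0,0,0.004,0.2],[0,0,0,0,0,0,0.2],[0,0,0,0,0,0,0.2],[0,0,0,0,0,0,0.2],[0,0,0,0,0,0,0.2]]'
python3 -c "
from h import *
o=ctrl.get_obs();print(o['wrist_force'],o['torque'],o['eef_pos'])"
```

```text
time_s: 11.7
eef_pos: [0.565, 0.1835, 0.186]
eef_rot: [0.0, 0.159, 0.987, 0.0]
wrist_force: [-0.3, 0.2, -5.0]
opening: 0.297
grasp_force: 59.7
[-0.30543648  0.18823606 -5.0299854 ] [-0.04568162 -0.009606   -0.02678512] [0.5649547  0.18353001 0.18597439]
```

The plug has entered the mouth without contact. Continuing down to the seat.

```bash
python3 -m handwheel '[[0,0,0,0,0,0.004,0.2],[0,0,0,0,0,0.004,0.2],[0,0,0,0,0,0.004,0.2],[0,0,0,0,0,0.003,0.2],[0,0,0,0,0,0,0.2],[0,0,0,0,0,0,0.2],[0,0,0,0,0,0,0.2],[0,0,0,0,0,0,0.2]]'
python3 -m handwheel '[[0,0,0,0,0,0.003,0.2],[0,0,0,0,0,0.002,0.2],[0,0,0,0,0,0.0,0.2],[0,0,0,0,0,0,0.2],[0,0,0,0,0,0,0.2],[0,0,0,0,0,0,0.2],[0,0,0,0,0,0,0.2],[0,0,0,0,0,0,0.2]]'
python3 -c "
from h import *
o=ctrl.get_obs();print(o['wrist_force'],o['torque'],o['eef_pos'])"
```

```text
time_s: 12.5
eef_pos: [0.5649, 0.1835, 0.1815]
eef_rot: [0.0, 0.159, 0.987, 0.0]
wrist_force: [-0.3, -0.1, -5.4]
opening: 0.299
grasp_force: 59.7
time_s: 13.3
eef_pos: [0.5651, 0.1836, 0.1805]
eef_rot: [0.0, 0.159, 0.987, 0.0]
wrist_force: [-3.9, -0.7, 5.8]
opening: 0.297
grasp_force: 60.6
[-3.90962519 -0.67248277  5.77299712] [-0.07381365  0.62782003 -0.01692386] [0.56508028 0.18358376 0.18048145]
```

Contact (+11 N) came exactly at the expected home height. Opening slowly in place.

```bash
python3 -m handwheel '[[0,0,0,0,0,-0.001,0.3],[0,0,0,0,0,0,0.35],[0,0,0,0,0,0,0.4],[0,0,0,0,0,0,0.5],[0,0,0,0,0,0,0.6],[0,0,0,0,0,0,0.8],[0,0,0,0,0,0,1],[0,0,0,0,0,0,1]]'
python3 -m handwheel '[[0,0,0,0,0,0,1],[0,0,0,0,0,0,1],[0,0,0,0,0,0,1],[0,0,0,0,0,0,1],[0,0,0,0,0,0,1],[0,0,0,0,0,0,1],[0,0,0,0,0,0,1],[0,0,0,0,0,0,1]]'
python3 - <<'E'
from h import *
go([.5649,.1835,.155]);o=ctrl.get_obs();print(o["wrist_force"])
im=ctrl.camera("scene");cv2.imwrite("pics/s6.png",im)
t=ctrl.camera("top");cv2.imwrite("pics/t6.png",t)
wm=lambda i,v,sat=35:(lambda h:((h[...,1]<sat)&(h[...,2]>v)).astype(np.uint8))(cv2.cvtColor(i,40))
for v in(190,205):print("scene lid",rfit("scene",wm(im,v),(284,160,338,200),.139,.0685,(.565,.185)),"top",rfit("top",wm(t,v),(150,155,225,220),.139,.0685,(.56,.185)))
cv2.imwrite("pics/c7.png",cv2.resize(im[145:235,245:365],(800,600),interpolation=2))
E
```

```text
time_s: 14.1
eef_pos: [0.5649, 0.1835, 0.1802]
eef_rot: [0.0, 0.159, 0.987, 0.0]
wrist_force: [-0.5, -0.5, -0.7]
opening: 0.998
grasp_force: 0.0
time_s: 14.9
eef_pos: [0.5649, 0.1835, 0.1802]
eef_rot: [-0.0, 0.159, 0.987, 0.0]
wrist_force: [0.4, -0.2, 0.3]
opening: 1.004
grasp_force: 0.0
units [-0.0001 -0.0001  0.084 ] tool z [-0.  0. -1.] pos [0.5649 0.1835 0.1802]
[ 0.4321999  -0.20390149  0.32065241]
scene lid (array([5.666e-01, 1.877e-01, 2.000e-04]), 53, 145) top (array([0.562 , 0.185 , 0.0013]), 58, 134)
scene lid (array([0.5673, 0.1882, 0.0011]), 50, 138) top (array([0.5618, 0.1851, 0.0016]), 58, 132)
```

View pics/c7.png

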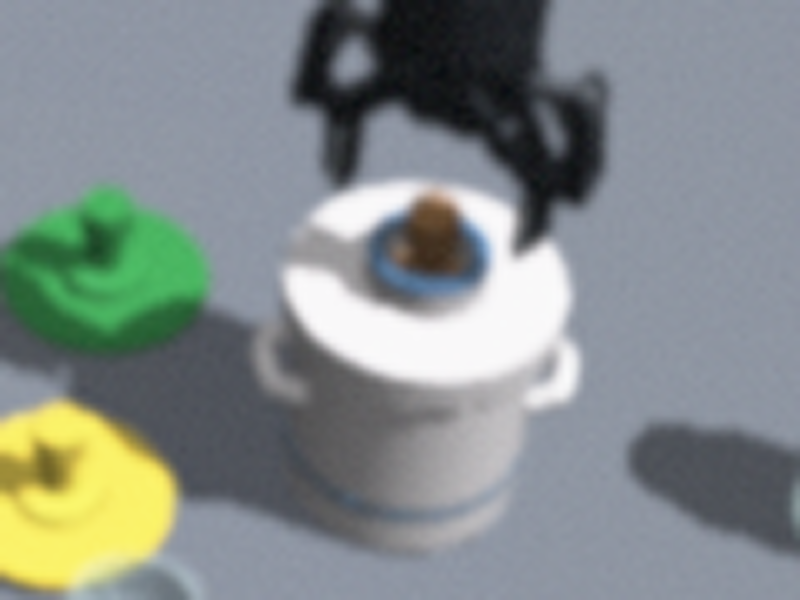

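The lids sit level on the crock, and the lid centre matches the rim centre in both views. The knob is free, with the tips clear at crop (343,183) and (525,250). Lowering around the ring with the jaws at about 70 mm.

```bash
python3 -m handwheel '[[0,0,0,0,0,0,0.83],[0,0,0,0,0,0,0.83],[0,0,0,0,0,0.02,0.83],[0,0,0,0,0,0.02,0.83],[0,0,0,0,0,0.015,0.83],[0,0,0,0,0,0.015,0.83],[0,0,0,0,0,0.014,0.83],[0,0,0,0,0,0,0.83]]'
python3 - <<'E'
from h import *
go([.5649,.1835,.155]);o=ctrl.get_obs();print(o["wrist_force"],o["opening"])
im=ctrl.camera("scene");cv2.imwrite("pics/s7.png",im)
print(proj("scene",[[.5649,.1835,.144],[.5649,.1835,.139]]))
cv2.imwrite("pics/c8.png",cv2.resize(im[150:210,265:345],(800,600),interpolation=2))
E
```

```text
time_s: 15.8
eef_pos: [0.5644, 0.1835, 0.154]
eef_rot: [-0.001, 0.159, 0.987, -0.0]
wrist_force: [-0.8, -0.6, -0.1]
opening: 0.832
grasp_force: 0.0
units [-0.0016  0.0007 -0.0032] tool z [-1.5e-03 -2.0e-04 -1.0e+00] pos [0.5644 0.1835 0.154 ]
[-0.77840847 -0.60215686 -0.12148818] 0.8319756519636561
[[307.6627081  184.62448749]
 [307.49802755 185.74501488]]
```

View pics/c8.png

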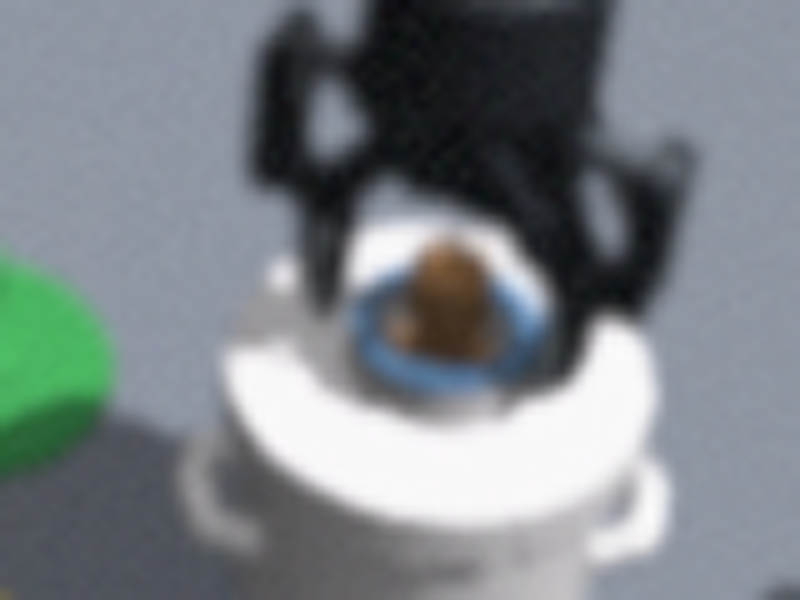

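The tips at crop (325,308) and (568,375) straddle the blue ring, a few millimetres above the lid top and touching nothing. Closing on the ring.

```bash
python3 -m handwheel '[[0,0,0,0,0,0,0.8],[0,0,0,0,0,0,0.77],[0,0,0,0,0,0,0.74],[0,0,0,0,0,0,0.71],[0,0,0,0,0,0,0.68],[0,0,0,0,0,0,0.64],[0,0,0,0,0,0,0.6],[0,0,0,0,0,0,0.6]]'
python3 -c "
from h import *
o=ctrl.get_obs();print(o['wrist_force'],o['torque'],o['eef_pos'],o['opening'],o['grasp_force'])"
```

```text
time_s: 16.65
eef_pos: [0.5653, 0.1838, 0.1562]
eef_rot: [0.001, 0.159, 0.987, 0.0]
wrist_force: [-3.0, 0.2, 6.1]
opening: 0.677
grasp_force: 62.7
[-2.96404246  0.19826604  6.05759258] [ 0.11250281  0.36371057 -0.04759704] [0.56528656 0.1838295  0.15617993] 0.6767070752490062 62.69829170778394
```

The ring is held (62.7 N). Raising straight up, slowly.

```bash
python3 -m handwheel '[[0,0,0,0,0,-0.003,0.6],[0,0,0,0,0,-0.005,0.6],[0,0,0,0,0,-0.008,0.6],[0,0,0,0,0,-0.01,0.6],[0,0,0,0,0,-0.012,0.6],[0,0,0,0,0,-0.012,0.6],[0,0,0,0,0,-0.012,0.6],[0,0,0,0,0,0,0.6]]'
python3 -m handwheel '[[0,0,0,0,0,-0.015,0.6],[0,0,0,0,0,-0.03,0.6],[0,0,0,0,0,-0.03,0.6],[0,0,0,0,0,-0.03,0.6],[0,0,0,0,0,-0.03,0.6],[0,0,0,0,0,-0.03,0.6],[0,0,0,0,0,-0.02,0.6],[0,0,0,0,0,-0.01,0.6]]'
python3 -m handwheel '[[0,0,0,0,0,0,0.6],[0,0,0,0,0,0,0.6],[0,0,0,0,0,0,0.6],[0,0,0,0,0,0,0.6],[0,0,0,0,0,0,0.6],[0,0,0,0,0,0,0.6],[0,0,0,0,0,0,0.6],[0,0,0,0,0,0,0.6]]'
python3 - <<'E'
from h import *
im=ctrl.camera("scene");cv2.imwrite("pics/s8.png",im)
cv2.imwrite("pics/c9.png",cv2.resize(im[130:220,245:365],(800,600),interpolation=2))
o=ctrl.get_obs();print(o['wrist_force'],o['torque'],o['eef_pos'],o['eef_rot'],o['opening'],o['grasp_force'])
E
```

```text
time_s: 17.45
eef_pos: [0.5653, 0.1836, 0.1744]
eef_rot: [0.001, 0.159, 0.987, 0.0]
wrist_force: [-0.3, -1.6, -3.9]
opening: 0.673
grasp_force: 64.6
time_s: 18.25
eef_pos: [0.5652, 0.1836, 0.2331]
eef_rot: [0.001, 0.159, 0.987, 0.0]
wrist_force: [0.2, 0.1, -3.5]
opening: 0.678
grasp_force: 64.7
time_s: 19.05
eef_pos: [0.5649, 0.1835, 0.2321]
eef_rot: [0.0, 0.159, 0.987, 0.0]
wrist_force: [-0.4, 0.2, -3.7]
opening: 0.672
grasp_force: 64.7
[ 0.76593999 -0.33812905 -3.3730189 ] [-0.02812854 -0.02135774 -0.01477749] [0.56489451 0.1835273  0.23207948] [ 4.69152711e-06  1.58714618e-01  9.87324501e-01 -1.87308808e-05] 0.6734279042949861 64.74376056343317
```

View pics/c9.png

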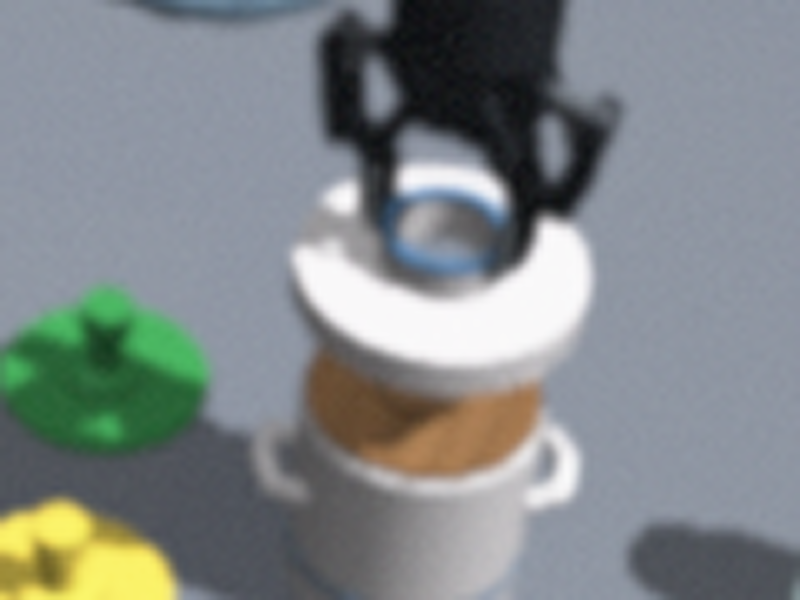

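The outer lid is held level about 100 mm above the rim. The beech inner lid sits evenly in the mouth (crop (425,410)) and the wrist carries only about 3.5 N. Handing in.

```bash
python3 -c "
from bench import ctrl
print(ctrl.hand_in())"
```

```text
the job is handed in; nothing more can be done
None
```

The job is handed in, but the hand-in returned no verdict: the inner lid appears fully home in the crock, and the gripper holds the outer lid level and still above it, its ring about 100 mm over the rim.

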